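# Take apart the pile of tea containers and set out the tea counter

### The job

The tea containers have been left in a pile on the counter. Take the pile apart and set each one upright in the middle of its own place: the small jar on the pan of the scale, the round tin on the round coaster, the square tin squared up on the square coaster, and the long wooden box lengthways on the long slate board, in line with it. Set things down rather than dropping them, don't tip them over, and leave the kettle and the bowl of cups where they are.

Things in the scene. Friction and masses are not known exactly. Their poses are not given: they have to be found in the camera images.
- sample_jar: Smallest of the pile: round amber glass sample jar with a dark wooden lid, 36 mm diameter (lid 37), 45 mm high, about 0.1 kg. Origin: centre of its underside, z up. It starts on top of one of the two tins, near its middle.
- square_tin: Square tea tin of bright metal, 52 x 52 mm, 60 mm high (lid edge 53 mm wide), about 0.2 kg. Origin: centre of its underside, z up. x and y along its sides. It starts standing on one end of the tea box, its sides parallel to those of the box to within about 5 degrees; the jar may be on it.
- round_tin: Round tea tin of bright metal, 54 mm diameter, 60 mm high (lid edge 55 mm), about 0.18 kg. Origin: centre of its underside, z up. It starts standing on the other end of the tea box; the jar may be on it. The two tins' centres are about 90 mm apart along the box.
- tea_box: Long low box of pale wood with a small brass clasp in the middle, at the bottom of the pile: 170 (x) x 60 (y) x 40 mm high, shut, about 0.35 kg. Origin: centre of its underside, z up. x along its length.
- scale: White kitchen scale, fixed to the counter: base 120 x 100 x 18 mm with a small dark display at one end; round steel pan of 84 mm diameter whose flat top is 24 mm above the counter and does not move. Origin: on the counter surface right under the centre of the pan; x points away from the display.
- round_coaster: Round cork coaster, 78 mm diameter, 10 mm thick, flat, fixed to the counter. Origin: centre of its underside, z up. 
- square_coaster: Square cork coaster, 76 x 76 mm, 10 mm thick, flat, fixed to the counter. Origin: centre of its underside, z up. x and y along its sides.
- slate_board: Long black slate board, 190 (x) x 84 (y) mm, 10 mm thick, flat, fixed to the counter. Origin: centre of its underside, z up. x along its length.
- kettle: Bystander: black iron kettle, 110 mm diameter, with a short spout reaching 77 mm from its axis towards its +x and a brass bail handle (in its y-z plane) up to 150 mm high; loose. Origin: centre of its underside, z up. 
- cup_bowl: Bystander: pale green bowl, 104 mm diameter, with a stack of upturned white cups in it, 108 mm high; loose. Origin: centre of its underside, z up. 
There are look-alikes about, which are no part of the job. Leave any blue look-alike of the square_tin alone. Of the things that look like the scale, take the one that is farthest to the robot's right at the start.

How it is judged:
By the outcome, as a careful person would: the job done as asked, in the order asked, and still so for the second after the job is handed in, with the robot touching nothing.
It also fails if it takes over 125 s, if anything falls off the work surface, if the arm or the gripper's body presses on something with over 40 N, if the wrist force passes 120 N, or if a joint passes its speed limit or range.

### The arm

A 7-joint arm with a two-finger parallel gripper is mounted at the origin on the work surface. World frame = base frame: x ahead of the robot, y to its left, z up, the work surface at z = 0. Lengths are in m, angles in rad, forces in N, time in s.
With the tool pointing down it reaches from about 0.425 to 0.875 m from the base axis. Payload 4.7 kg.
Tool frame: the origin (TCP) lies where the fingers leave the gripper's body, on its centre line; the fingertips stand 70 mm ahead of it and the grasp point (between the pads) lies 51 mm ahead of it; z points along the fingers, y is the line along which they close (so a half turn about z gives the same grasp; the last joint's range is limited). The gripper opens to 87 mm and grips with 3 to 60 N. Pads are 19 mm wide; open, the fingers measure 117 mm over their backs; the gripper's body (75 mm by 190 mm) begins 51 mm behind the grasp point.
Start: joints at [-1.315, 0.321, -0.07, 1.45, 0.023, 1.371, -0.057], TCP at [0.156, 0.631, 0.292] pointing down, gripper open.
Joint ranges: [-2.86, 2.86], [-0.3, 2.09], [-1.38, 1.24], [0.06, 2.45], [-1.56, 4.7], [0.09, 2.05], [-2.69, 2.69]. Speed limits (rad/s): [2.57, 2.57, 3.14, 3.14, 3.14, 3.14, 3.14].

### API

Orientations are given as a rotation vector (axis times angle).
In Python, from bench import ctrl gives the robot as it stands.
- The arm moves only by the tool play_rows, never from a script. Its argument "increments" is a list that holds one entry, the list of rows, each a list of 7 numbers: the shift along the tool's x, y, z as a fraction of full scale, then the turn, a rotation vector about the tool's x, y, z as a fraction of full scale, then the gripper command: -1 is shut, 1 is fully open, values between are in proportion. A call has 1 to 8 rows; each row is the pose to reach, as a shift and turn from the pose commanded when the call began, along the tool's axes at that moment; what a row does not reach only later rows make up. Full scale, the value 1, is 0.1 m for a shift and 90 degrees for a turn. A row lasts 1/10 s, in which the tool goes at most 50 mm and 8.59 degrees, less where a joint would pass 70% of its speed; a pose out of reach is approached as far as the arm can. A call with a number of a shift or a turn outside -1 to 1 is refused whole. A call with a gripper value outside its range is refused whole. The fingers move at their own pace and stop on an object; "squeeze" is the grip in N (left out, the last holds). Time passes only in rows, so rows that repeat a pose let the fingers close. It gives the time, the measured TCP pose, the force, the opening and the grip force at its end, in the units of the state.
- ctrl.get_state(): the state, without advancing time (a new reading comes with each control period).
- ctrl.get_image(name): name is "side" or "top"; returns the picture (420x560x3 uint8, red, green, blue); there is no depth.
- ctrl.get_calibration(name): a dict with "vertical_fov" (degrees; the focal length in pixels is half the picture's height over the tangent of half this angle, whatever the lens; pixels are square), "cx", "cy" (the principal point, pixels), "dist_coeffs" ([k1, k2, p1, p2, k3] as OpenCV has them; the pictures are not rectified), "R" (3x3) and "t" (3): a world point X has camera coordinates R X + t. Camera axes: x right, y down, z forward; pixel columns grow to the right and rows downward; lengths in m; the calibration is good to about 2 mm. A picture is of the moment at which its call begins. get_calibration takes no time and is no camera call.
- ctrl.close_job(): hands the job in; it is judged then, once.
The state is a dict: "time": time; "joint_positions": joint angles; "qd": joint speeds; "joint_torque": joint torques, N m; "position": TCP position; "tool_rot": TCP orientation; "ft_force": force on the tool from outside, world axes, zero at the start; "torque": the same for the moment, N m; "grip_width": opening from 0.0 (shut) to 1.0 (fully open); "grip_force": force on a finger pad.
Only numpy, scipy, OpenCV 4.12 (cv2) and the standard library are available. Lean on these libraries where they do the work, as an engineer would, in place of code of your own. Each camera call takes 0.05 s, during which the arm holds its last target. There are 200 camera calls.

## Working session

There is one attempt and no reset: what is moved stays moved. The work goes in short steps, Python scripts to look and compute and a tool call to move; the robot and the scene stay as the last step left them, time stands still between calls to the robot, and variables do not carry over. Pictures are saved under pics/ and viewed, at most 14 in all, crops included, and the job is handed in when it is done.

Besides the shell and the picture viewer there is one more tool, called by a JSON object that holds its "name" and its "arguments", one argument or row to a line. play_rows: Moves the arm, as the interface text tells. Shift numbers are shares of 0.1 m and turn numbers shares of 90 degrees, none past 1 either way. Its arguments: {"type":"object","properties":{"increments":{"type":"array"},"squeeze":{"type":"number"}},"required":["increments"]}

```bash
mkdir -p pics; ls
python3 - <<'E'
from bench import ctrl
import cv2
for n in("top","side"):
    cv2.imwrite(f"pics/{n}0.png",ctrl.get_image(n)[:,:,::-1])
    print(n,ctrl.get_calibration(n))
s=ctrl.get_state();print(s)
E
```

```text
pics
top {'vertical_fov': 57.64651661178372, 'cx': 271.58086997425704, 'cy': 209.47691868888572, 'dist_coeffs': array([-0.07144841,  0.        ,  0.        ,  0.        ,  0.        ]), 'R': array([[ 0.01472357, -0.99971492, -0.01879613],
       [-0.98380122, -0.01112528, -0.17891724],
       [ 0.17865712,  0.02112596, -0.98368457]]), 't': array([0.00354559, 0.59388895, 0.89027955])}
side {'vertical_fov': 49.90089276932267, 'cx': 276.4189718638725, 'cy': 214.93212683252406, 'dist_coeffs': array([-0.10355995,  0.        ,  0.        ,  0.        ,  0.        ]), 'R': array([[ 0.88640925, -0.46249776,  0.0193509 ],
       [-0.3034739 , -0.61217901, -0.73016467],
       [ 0.34954574,  0.64135223, -0.68299714]]), 't': array([-0.51641356,  0.24989881,  0.88740255])}
{'time': 0.1, 'joint_positions': array([-1.31490158,  0.32173716, -0.07011756,  1.45157904,  0.02258704,
        1.37080173, -0.0568948 ]), 'qd': array([-0.00108025, -0.0012684 ,  0.00205836, -0.0030985 ,  0.00122197,
        0.00054809,  0.00151998]), 'joint_torque': array([-1.46558573e-04, -4.92574382e+01, -4.05745693e-01, -3.13398957e+01,
       -6.41888659e-02,  3.94749711e-02,  5.19700302e-05]), 'position': array([0.15556475, 0.6307095 , 0.29126557]), 'tool_rot': array([-3.78771968e-01, -3.11853519e+00,  2.72124732e-03]), 'ft_force': array([-0.95044866, -0.03132708,  0.9487748 ]), 'torque': array([0.0052453 , 0.0209848 , 0.00252905]), 'grip_force': 0.0, 'grip_width': 1.00025691571458}
```

View pics/top0.png

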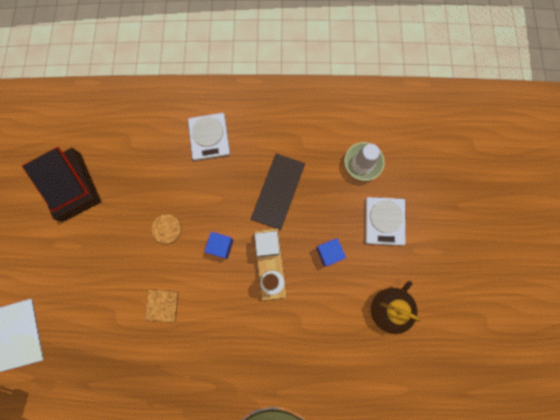

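View pics/side0.png

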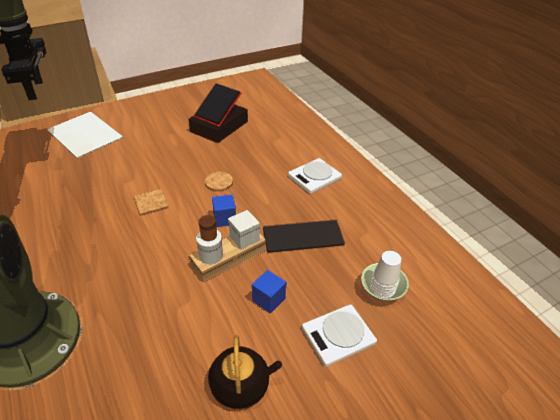

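The jar (271,282) stands on the round tin, at the near end of the box, and the square tin is at (267,243). There are two scales, at (208,137) and (386,220) in the top view. Image right is the robot's right (-y), so (386,220) is the one. The cubes at (219,245) and (331,252) are the blue look-alikes, and the bright square tin on the box is the real one. I'll confirm this in a crop.

```bash
cat > h.py <<'E'
import numpy as np, cv2
from bench import ctrl
def cam(n):
    c=ctrl.get_calibration(n); f=210/np.tan(np.radians(c["vertical_fov"]/2))
    return np.array([[f,0,c["cx"]],[0,f,c["cy"]],[0,0,1]]),c["dist_coeffs"],c["R"],c["t"]
def world(n,uv,z):
    K,d,R,t=cam(n); uv=np.array(uv,float).reshape(-1,1,2)
    p=cv2.undistortPoints(uv,K,d).reshape(-1,2)
    r=np.c_[p,np.ones(len(p))]@R; o=-R.T@t
    return o+r*((z-o[2])/r[:,2])[:,None]
def proj(n,X):
    K,d,R,t=cam(n)
    return cv2.projectPoints(np.array(X,float).reshape(-1,1,3),cv2.Rodrigues(R)[0],t,K,d)[0].reshape(-1,2)
E
python3 - <<'E'
import cv2
from h import *
im=cv2.imread("pics/top0.png")
cv2.imwrite("pics/crop.png",cv2.resize(im[120:320,140:410],None,fx=2.96,fy=2.96,interpolation=cv2.INTER_CUBIC))
hsv=cv2.cvtColor(im,cv2.COLOR_BGR2HSV)
def blob(name,m,box,z):
    x0,y0,x1,y1=box; k=np.zeros(m.shape,np.uint8);k[y0:y1,x0:x1]=m[y0:y1,x0:x1]
    k=cv2.morphologyEx(k,cv2.MORPH_OPEN,np.ones((3,3)))
    c=max(cv2.findContours(k,cv2.RETR_EXTERNAL,cv2.CHAIN_APPROX_NONE)[0],key=cv2.contourArea)
    w=world("top",c.reshape(-1,2),z)[:,:2].astype(np.float32)
    r=cv2.minAreaRect(w*1000); print(name,"mm centre",np.round(r[0],1),"size",np.round(r[1],1),"ang",round(r[2],1))
H,S,V=[hsv[...,i].astype(int) for i in range(3)]
M=lambda a:(a*255).astype(np.uint8)
blob("slate",M(V<80),(240,140,315,232),.01)
blob("scalebase",M(S<70),(355,190,415,250),.018)
blob("sqtin",M((S<70)&(V>90)),(250,225,290,262),.06+.04)
blob("roundtin",M((S<80)&(V>90)),(250,262,295,305),.10)
blob("jar",M(V<100),(250,262,295,305),.145)
for p in [(166,229),(162,306),(271,282),(267,243),(386,216)]:print(p,hsv[p[1],p[0]],world("top",p,.01)[0])
print(hsv[229,140:195:3].tolist())
E
```

```text
slate mm centre [651.7  -3. ] size [ 78.7 185. ] ang 70.6
scalebase mm centre [ 574.9 -280. ] size [100.8 121.7] ang 88.3
sqtin mm centre [505.7  20.8] size [54.9 54.5] ang 7.9
roundtin mm centre [417.7   5.7] size [54.  52.3] ang 0.6Traceback (most recent call last):
  File "<stdin>", line 18, in <module>
  File "<stdin>", line 9, in blob
ValueError: max() iterable argument is empty
```

View pics/crop.png

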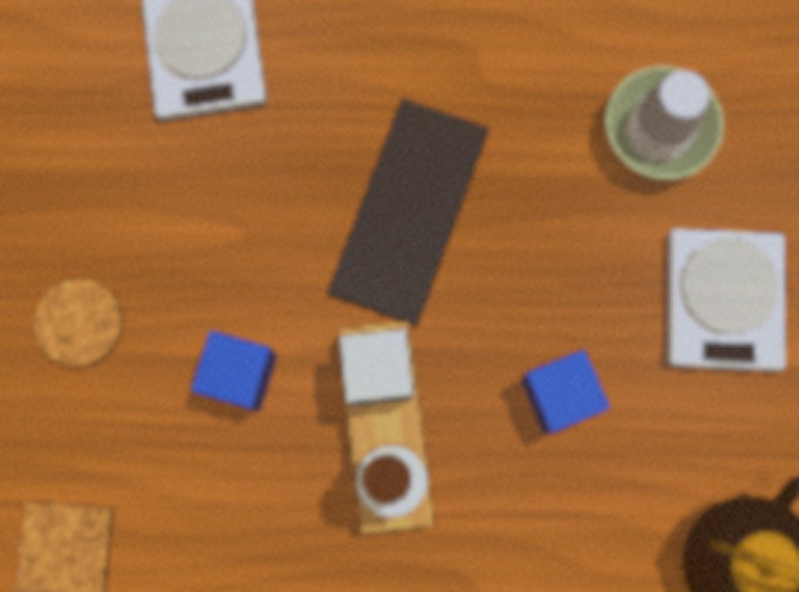

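The crop shows the jar lid at crop (386,479) on the round tin, the bright square tin at (376,366), the blue cubes apart from the pile, and the right-hand scale's pan at (730,285). The picks are confirmed. Next I'll measure what's left.

```bash
cat > m.py <<'E'
from h import *
def prep(f):
    im=cv2.imread(f); hsv=cv2.cvtColor(cv2.GaussianBlur(im,(3,3),0),cv2.COLOR_BGR2HSV)
    return [hsv[...,i].astype(int) for i in range(3)]
def blob(name,m,box,z,n="top"):
    x0,y0,x1,y1=box; k=np.zeros(m.shape,np.uint8);k[y0:y1,x0:x1]=(m*255)[y0:y1,x0:x1]
    k=cv2.morphologyEx(k,cv2.MORPH_CLOSE,np.ones((3,3)));k=cv2.morphologyEx(k,cv2.MORPH_OPEN,np.ones((3,3)))
    cs=cv2.findContours(k,cv2.RETR_EXTERNAL,cv2.CHAIN_APPROX_NONE)[0]
    if not cs: print(name,"none");return
    c=max(cs,key=cv2.contourArea)
    w=world(n,c.reshape(-1,2),z)[:,:2].astype(np.float32)*1000
    r=cv2.minAreaRect(w); print(name,"mm centre",np.round(r[0],1),"size",np.round(r[1],1),"ang",round(r[2],1),"circle",[np.round(q,1) for q in cv2.minEnclosingCircle(w)])
E
python3 - <<'E'
from m import *
H,S,V=prep("pics/top0.png")
for p in [(166,229),(185,229),(162,306),(190,306),(271,282),(270,263),(267,243),(386,216),(370,235),(278,297)]:print(p,H[p[1],p[0]],S[p[1],p[0]],V[p[1],p[0]])
blob("jar",(H<15)&(S>80)&(V<140),(262,272,282,292),.145)
blob("pan",(S>15)&(S<70)&(H>12)&(H<45),(364,194,408,234),.024)
blob("rc",(H>=13)&(S<205)&(V>130),(145,205,190,252),.01)
blob("sc",(H>=13)&(S<205)&(V>130),(140,280,187,330),.01)
blob("box",((H>=13)&(V>150)|(S<80)),(250,225,295,305),.04)
E
```

```text
(166, 229) 16 160 196
(185, 229) 14 188 170
(162, 306) 16 164 191
(190, 306) 14 194 172
(271, 282) 12 169 104
(270, 263) 20 133 200
(267, 243) 103 9 203
(386, 216) 26 9 191
(370, 235) 114 18 213
(278, 297) 18 144 184
jar mm centre [417.9  10.4] size [29.9 30.3] ang 0.8 circle [array([418.9,  10.9]), np.float64(16.5)]
pan none
rc mm centre [550.6 283.9] size [124.8 117.4] ang 2.9 circle [array([550.6, 283.9]), np.float64(85.7)]
sc mm centre [356.3 282.7] size [123.3 119.1] ang 2.6 circle [array([356.3, 282.7]), np.float64(85.7)]
box mm centre [460.7   8.8] size [192.6 109.7] ang 0.7 circle [array([461.2,   8.9]), np.float64(110.3)]
```

Run:
```python
from m import *
H,S,V=prep("pics/top0.png")
blob("jar",(S>60)&(H<20)&(V<160),(262,272,282,292),.145)
blob("pan",(V<202)&(S<22)&(H<60),(366,194,408,236),.024)
D=(S<176)&(V>165)
blob("rc",D,(145,205,190,252),.01)
blob("sc",D,(140,280,187,330),.01)
cv2.imwrite("pics/mask.png",cv2.resize(np.hstack([a.astype(np.uint8)[190:330,140:420]*255 for a in (D,(V<202)&(S<22)&(H<60))]),None,fx=1.4,fy=2))
B=(S<165)&(V>140)
blob("boxnear",B,(250,225,295,310),.04)
print("pan1",world("top",(386.6,216.3),.024)); print("scaleorigin chk: base centre + offset")
# edges of box from rows
for r in (258,260,264,267,295,297): 
    c=np.where(B[r,245:300])[0]+245; print(r,c.min(),c.max(),np.round(world("top",[(c.min()-.5,r),(c.max()+.5,r)],.04)[:,:2]*1000,1).tolist())
```

```text
jar mm centre [416.9  11.4] size [36.2 32.5] ang 1.1 circle [array([415.6,  14.5]), np.float64(21.4)]
pan mm centre [ 584.4 -278.4] size [81.7 82.7] ang 40.6 circle [array([ 586.3, -275.4]), np.float64(45.5)]
rc mm centre [550. 287.] size [74.1 71.3] ang 3.2 circle [array([549.8, 286.9]), np.float64(38.4)]
sc mm centre [353.6 287.9] size [75.9 75.2] ang 86.8 circle [array([353.1, 288. ]), np.float64(51.1)]
boxnear mm centre [462.3  13.6] size [172.9  64. ] ang 7.9 circle [array([462.8,  12.8]), np.float64(89.1)]
pan1 [[ 0.58482515 -0.28121897  0.024     ]]
scaleorigin chk: base centre + offset
258 262 281 [[474.8, 34.6], [475.5, -14.6]]
260 258 282 [[469.8, 44.3], [470.6, -17.1]]
264 257 282 [[460.0, 46.6], [460.9, -17.2]]
267 258 282 [[452.7, 43.9], [453.6, -17.2]]
295 264 286 [[385.6, 28.0], [386.5, -27.6]]
297 262 285 [[380.8, 32.8], [381.7, -25.2]]
```

View pics/mask.png

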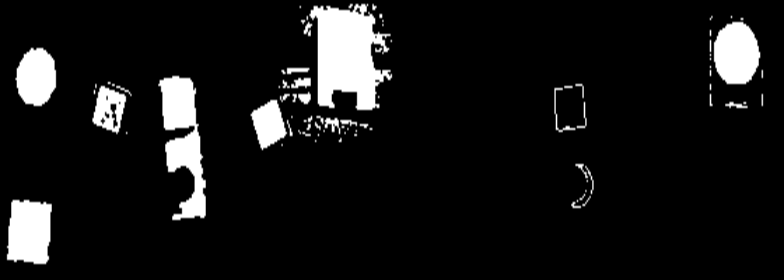

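{"name": "play_rows", "arguments": {
  "increments": [
    [[0,0,0,0,0,-0.08,1],[0,0,0,0,0,-0.154,1],[0,0,0,0,0,-0.154,1]]
  ]
}}

```text
time: 0.4
position: [0.1556, 0.6309, 0.2917]
tool_rot: [0.001, -3.141, 0.002]
ft_force: [-0.5, -0.5, 0.4]
grip_width: 1.001
grip_force: 0.0
```

{"name": "play_rows", "arguments": {
  "increments": [
    [[-0.3,-0.3,0,0,0,0,1],[-0.7,-0.7,0,0,0,0,1],[-1,-1,0,0,0,0,1],[-1,-1,0,0,0,0,1]]
  ]
}}

```text
time: 0.8
position: [0.2635, 0.5254, 0.2924]
tool_rot: [0.024, 3.137, -0.005]
ft_force: [0.4, -0.5, 0.2]
grip_width: 0.998
grip_force: 0.0
```

{"name": "play_rows", "arguments": {
  "increments": [
    [[-0.3,-0.3,0,0,0,0,1],[-0.7,-0.7,0,0,0,0,1],[-1,-1,0,0,0,0,1],[-1,-1,0,0,0,0,1]]
  ]
}}

```text
time: 1.2
position: [0.3624, 0.4246, 0.2924]
tool_rot: [0.024, 3.138, -0.005]
ft_force: [0.5, 0.6, 0.5]
grip_width: 1.0
grip_force: 0.0
```

{"name": "play_rows", "arguments": {
  "increments": [
    [[-0.3,-0.3,0,0,0,0,1],[-0.6,-0.7,0,0,0,0,1],[-0.8,-1,0,0,0,0,1],[-0.8,-1,0,0,0,0,1]]
  ]
}}

```text
time: 1.6
position: [0.4397, 0.3254, 0.2924]
tool_rot: [0.02, 3.14, -0.004]
ft_force: [0.3, 0.7, -0.0]
grip_width: 1.002
grip_force: 0.0
```

Run:
```python
from m import *
for n,p,z in(("bowl",(364,161),.03),("cubeL",(218,244),.06),("cubeR",(330,251),.06),("kettle",(394,311),.05)):print(n,world("top",p,z)[0].round(3))
s=ctrl.get_state();print(s["position"],s["tool_rot"],s["time"],s["joint_positions"].round(2))
```

```text
bowl [ 0.729 -0.226  0.03 ]
cubeL [0.506 0.14  0.06 ]
cubeR [ 0.493 -0.131  0.06 ]
kettle [ 0.352 -0.284  0.05 ]
[0.43968785 0.32535409 0.29237385] [ 0.02022639  3.13964748 -0.00376869] 1.6 [-0.84  0.1   0.16  1.72 -0.01  1.33  0.88]
```

{"name": "play_rows", "arguments": {
  "increments": [
    [[0,-0.3,0,0,0,0,1],[0,-0.7,0,0,0,0,1],[0,-1,0,0,0,0,1],[0,-1,0,0,0,0,1]]
  ]
}}

```text
time: 2.0
position: [0.4362, 0.2273, 0.2925]
tool_rot: [0.013, 3.141, -0.001]
ft_force: [0.2, 0.1, 0.5]
grip_width: 0.996
grip_force: 0.0
```

{"name": "play_rows", "arguments": {
  "increments": [
    [[0,-0.3,0,0,0,0,1],[0,-0.7,0,0,0,0,1],[0,-1,0,0,0,0,1],[0,-1,0,0,0,0,1]]
  ]
}}

```text
time: 2.4
position: [0.436, 0.1281, 0.2925]
tool_rot: [0.011, 3.141, -0.0]
ft_force: [0.2, 1.0, 0.6]
grip_width: 1.001
grip_force: 0.0
```

{"name": "play_rows", "arguments": {
  "increments": [
    [[0.1,-0.3,0,0,0,0,1],[0.2,-0.7,0,0,0,0,1],[0.2,-1,0,0,0,0,1],[0.2,-1,0,0,0,0,1],[0.2,-1,0,0,0,0,1],[0.2,-1,0,0,0,0,1]]
  ]
}}

```text
time: 3.0
position: [0.4159, 0.0331, 0.2923]
tool_rot: [-0.003, 3.141, 0.0]
ft_force: [0.1, 0.2, -0.6]
grip_width: 0.996
grip_force: 0.0
```

Run:
```python
from m import *
s=ctrl.get_state();print(s["position"],s["tool_rot"],s["time"],s["joint_positions"].round(2))
for n in("top","side"): cv2.imwrite(f"pics/{n}1.png",ctrl.get_image(n)[:,:,::-1])
a=cv2.imread("pics/side1.png")[140:320,130:330]; cv2.imwrite("pics/c1.png",cv2.resize(a,None,fx=3,fy=3))
g=s["position"]+[0,0,-.051]
print(proj("side",[g,[.4177,.0057,.1],[.417,.0105,.145],[.5057,.0208,.1]]))
```

```text
[0.41587359 0.03313798 0.29228983] [-3.31755411e-03  3.14145615e+00  4.08547197e-04] 3.0 [-0.6  -0.22  0.4   2.    0.09  1.35  1.35]
[[196.3175304  178.13859957]
 [208.17268546 236.60187084]
 [205.20538574 220.21864386]
 [242.51943668 219.70688893]]
```

View pics/c1.png

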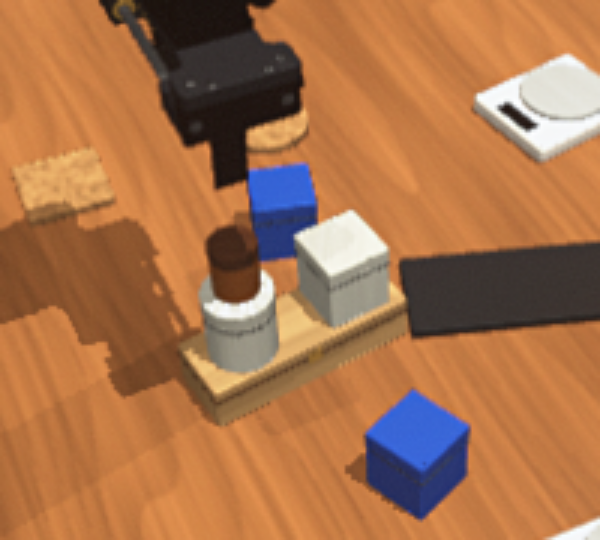

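The side view shows the tools clear, with the jar lid at crop (232,243) within 2 px of prediction. Going down on the jar.

{"name": "play_rows", "arguments": {
  "increments": [
    [[-0.02,-0.23,0,0,0,0,1],[-0.02,-0.23,0.3,0,0,0,1],[-0.02,-0.23,0.6,0,0,0,1],[-0.02,-0.23,0.6,0,0,0,1],[-0.02,-0.23,0.6,0,0,0,1]]
  ]
}}

```text
time: 3.6
position: [0.4178, 0.0088, 0.2325]
tool_rot: [0.002, -3.141, 0.001]
ft_force: [0.3, 0.0, 0.4]
grip_width: 0.999
grip_force: 0.0
```

{"name": "play_rows", "arguments": {
  "increments": [
    [[0,0,0.2,0,0,0,1],[0,0,0.4,0,0,0,1],[0,0,0.54,0,0,0,1],[0,0,0.54,0,0,0,1]]
  ]
}}

```text
time: 4.0
position: [0.4177, 0.0086, 0.1784]
tool_rot: [0.001, -3.141, 0.001]
ft_force: [-1.1, 0.8, -0.3]
grip_width: 0.999
grip_force: 0.0
```

{"name": "play_rows", "arguments": {
  "increments": [
    [[0,0,0,0,0,0,0.2],[0,0,0,0,0,0,0],[0,0,0,0,0,0,-0.1],[0,0,0,0,0,0,-0.25],[0,0,0,0,0,0,-0.6],[0,0,0,0,0,0,-1],[0,0,0,0,0,0,-1],[0,0,0,0,0,0,-1]]
  ],
  "squeeze": 12
}}

```text
time: 4.8
position: [0.4178, 0.0083, 0.1783]
tool_rot: [-0.0, 3.142, 0.001]
ft_force: [0.4, 0.6, 0.6]
grip_width: 0.406
grip_force: 12.0
```

{"name": "play_rows", "arguments": {
  "increments": [
    [[0,0,-0.1,0,0,0,-1],[0,0,-0.3,0,0,0,-1],[0,0,-0.6,0,0,0,-1],[0,0,-0.8,0,0,0,-1],[0,0,-0.8,0,0,0,-1]]
  ]
}}

```text
time: 5.3
position: [0.4194, 0.0082, 0.2614]
tool_rot: [-0.0, 3.136, 0.002]
ft_force: [-0.2, 0.2, -1.2]
grip_width: 0.406
grip_force: 12.0
```

{"name": "play_rows", "arguments": {
  "increments": [
    [[-0.1,-0.15,0,0,0,0,-1],[-0.3,-0.5,0,0,0,0,-1],[-0.5,-0.8,0,0,0,0,-1],[-0.6,-1,0,0,0,0,-1],[-0.6,-1,0,0,0,0,-1]]
  ]
}}

```text
time: 5.8
position: [0.4779, -0.0954, 0.2574]
tool_rot: [-0.008, -3.14, 0.004]
ft_force: [-1.0, 0.2, -2.2]
grip_width: 0.412
grip_force: 12.0
```

{"name": "play_rows", "arguments": {
  "increments": [
    [[-0.2,-0.3,0,0,0,0,-1],[-0.4,-0.6,0,0,0,0,-1],[-0.5,-0.8,0,0,0,0,-1],[-0.6,-1,0,0,0,0,-1],[-0.6,-1,0,0,0,0,-1]]
  ]
}}

```text
time: 6.3
position: [0.5375, -0.1941, 0.2572]
tool_rot: [-0.005, -3.14, 0.003]
ft_force: [-0.4, -0.1, -1.2]
grip_width: 0.41
grip_force: 12.0
```

{"name": "play_rows", "arguments": {
  "increments": [
    [[-0.2,-0.3,0,0,0,0,-1],[-0.36,-0.6,0,0,0,0,-1],[-0.44,-0.8,0,0,0,0,-1],[-0.46,-0.87,0,0,0,0,-1],[-0.46,-0.87,0,0,0,0,-1],[-0.46,-0.87,0,0,0,0,-1]]
  ]
}}

```text
time: 6.9
position: [0.5835, -0.277, 0.2578]
tool_rot: [0.002, -3.141, -0.003]
ft_force: [0.1, 0.4, -0.9]
grip_width: 0.41
grip_force: 12.0
```

Run:
```python
from m import *
s=ctrl.get_state();print(s["position"],s["tool_rot"],s["time"],s["joint_positions"].round(2))
cv2.imwrite("pics/side2.png",ctrl.get_image("side")[:,:,::-1])
a=cv2.imread("pics/side2.png")[190:390,240:440]; cv2.imwrite("pics/c2.png",cv2.resize(a,None,fx=2.9,fy=2.9))
g=s["position"]
print((proj("side",[g-[0,0,.078],[.585,-.28,.024],g-[0,0,.033]])-[240,190])*2.9)
H,S,V=prep("pics/side0.png")
blob("scale base side",(S<60)&(V>120),(295,300,380,370),.018,"side")
blob("slate side",(V<75),(258,215,348,255),.01,"side")
for n,b in(("rc",(200,168,238,194)),("sc",(130,186,172,218))): blob(n,(S<176)&(V>165),b,.01,"side")
```

```text
[ 0.58351538 -0.27702097  0.25775935] [ 1.96285983e-03 -3.14075205e+00 -3.33314256e-03] 6.9 [-0.17  0.4   0.75  1.53 -0.28  1.32  2.18]
[[323.68212218 255.34260448]
 [296.90715321 399.93742927]
 [334.14348097 206.53602001]]
scale base side mm centre [ 574.5 -283.6] size [102.2 121.3] ang 88.1 circle [array([ 574.2, -284.6]), np.float64(76.7)]
slate side mm centre [650.8  -8.1] size [ 84.9 186.5] ang 70.9 circle [array([650.5,  -8.4]), np.float64(99.6)]
rc mm centre [546.6 283.8] size [115.8 106.3] ang 66.1 circle [array([546.6, 283.8]), np.float64(78.6)]
sc mm centre [351.4 282.9] size [142.6 112.5] ang 72.2 circle [array([351.4, 282.9]), np.float64(90.8)]
```

View pics/c2.png

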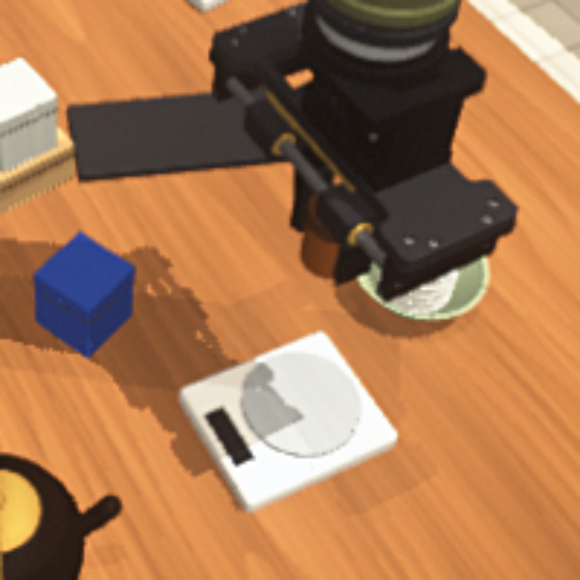

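The jar is held upright. The pan is at crop (301,404), and the two views differ by about 4 mm, so I'll aim between them. Lowering.

{"name": "play_rows", "arguments": {
  "increments": [
    [[-0.01,-0.05,0.1,0,0,0,-1],[-0.01,-0.05,0.4,0,0,0,-1],[-0.01,-0.05,0.7,0,0,0,-1],[-0.01,-0.05,0.9,0,0,0,-1],[-0.01,-0.05,1,0,0,0,-1],[-0.01,-0.05,1,0,0,0,-1]]
  ]
}}

```text
time: 7.55
position: [0.584, -0.2829, 0.1565]
tool_rot: [0.001, -3.139, -0.002]
ft_force: [-0.3, 0.4, -1.0]
grip_width: 0.413
grip_force: 12.0
```

{"name": "play_rows", "arguments": {
  "increments": [
    [[0,0,0.15,0,0,0,-1],[0,0,0.3,0,0,0,-1],[0,0,0.4,0,0,0,-1],[0,0,0.46,0,0,0,-1],[0,0,0.48,0,0,0,-1],[0,0,0.5,0,0,0,-1],[0,0,0.5,0,0,0,-1]]
  ]
}}

```text
time: 8.25
position: [0.5849, -0.284, 0.1084]
tool_rot: [-0.0, 3.141, -0.0]
ft_force: [-0.1, 0.7, -1.3]
grip_width: 0.415
grip_force: 12.0
```

{"name": "play_rows", "arguments": {
  "increments": [
    [[0,0.02,0.02,0,0,0,-1],[0,0.02,0.03,0,0,0,-1],[0,0.02,0.04,0,0,0,-1],[0,0.02,0.05,0,0,0,-1],[0,0.02,0.05,0,0,0,-1]]
  ]
}}

```text
time: 8.75
position: [0.5847, -0.2818, 0.1031]
tool_rot: [0.0, -3.141, -0.0]
ft_force: [-0.6, 0.1, -1.6]
grip_width: 0.41
grip_force: 12.0
```

{"name": "play_rows", "arguments": {
  "increments": [
    [[0,0,0.01,0,0,0,-1],[0,0,0.015,0,0,0,-1],[0,0,0.015,0,0,0,-1]]
  ]
}}

```text
time: 9.05
position: [0.5849, -0.2819, 0.1024]
tool_rot: [-0.0, 3.141, 0.0]
ft_force: [-2.4, 0.5, 3.3]
grip_width: 0.41
grip_force: 12.0
```

{"name": "play_rows", "arguments": {
  "increments": [
    [[0,0,0,0,0,0,-0.1],[0,0,0,0,0,0,0.1],[0,0,0,0,0,0,0.5],[0,0,0,0,0,0,0.8],[0,0,-0.2,0,0,0,0.8],[0,0,-0.5,0,0,0,0.8],[0,0,-1,0,0,0,0.8],[0,0,-1,0,0,0,0.8]]
  ]
}}

```text
time: 9.85
position: [0.5877, -0.2843, 0.2089]
tool_rot: [0.0, 3.131, -0.007]
ft_force: [0.6, -0.7, 0.1]
grip_width: 0.893
grip_force: 0.0
```

{"name": "play_rows", "arguments": {
  "increments": [
    [[0,0,-0.4,0,0,0,1],[0.1,0.2,-0.5,0,0,0,1],[0.3,0.6,-0.5,0,0,0,1],[0.6,1,-0.5,0,0,0,1],[0.6,1,-0.5,0,0,0,1]]
  ]
}}

```text
time: 10.35
position: [0.5217, -0.1754, 0.25]
tool_rot: [0.011, -3.138, -0.012]
ft_force: [-0.8, 0.8, -0.1]
grip_width: 0.996
grip_force: 0.0
```

{"name": "play_rows", "arguments": {
  "increments": [
    [[0.2,0.4,0,0,0,0,1],[0.4,0.8,0,0,0,0,1],[0.6,1,0,0,0,0,1],[0.6,1,0,0,0,0,1]]
  ]
}}

```text
time: 10.75
position: [0.4632, -0.0788, 0.2514]
tool_rot: [0.008, -3.141, -0.005]
ft_force: [0.2, -0.5, 0.5]
grip_width: 0.998
grip_force: 0.0
```

{"name": "play_rows", "arguments": {
  "increments": [
    [[0.2,0.4,0,0,0,0,1],[0.4,0.8,0,0,0,0,1],[0.46,0.87,0,0,0,0,1],[0.46,0.87,0,0,0,0,1],[0.46,0.87,0,0,0,0,1]]
  ]
}}

```text
time: 11.25
position: [0.4197, 0.0036, 0.2519]
tool_rot: [0.003, 3.141, -0.001]
ft_force: [0.3, -0.1, 0.3]
grip_width: 1.001
grip_force: 0.0
```

Run:
```python
from m import *
s=ctrl.get_state();print(s["position"],s["tool_rot"],s["time"],s["joint_positions"].round(2))
for n in("top","side"): cv2.imwrite(f"pics/{n}3.png",ctrl.get_image(n)[:,:,::-1])
H,S,V=prep("pics/top3.png")
blob("jar",(S>40)&(H<20)&(V<160),(370,195,405,233),.069)
a=cv2.imread("pics/side3.png")[190:390,180:380]; b=cv2.imread("pics/top3.png")[180:320,240:420]
cv2.imwrite("pics/c3.png",np.hstack([cv2.resize(a,(400,400)),cv2.resize(b,(400,400))]))
```

```text
[0.41967112 0.00358225 0.25193653] [ 2.86780658e-03  3.14060304e+00 -6.19474436e-04] 11.25 [-0.65 -0.2   0.52  2.05  0.1   1.26  1.4 ]
jar mm centre [ 582.9 -276.5] size [34.5 48.4] ang 26.6 circle [array([ 581.9, -277. ]), np.float64(24.4)]
```

View pics/c3.png

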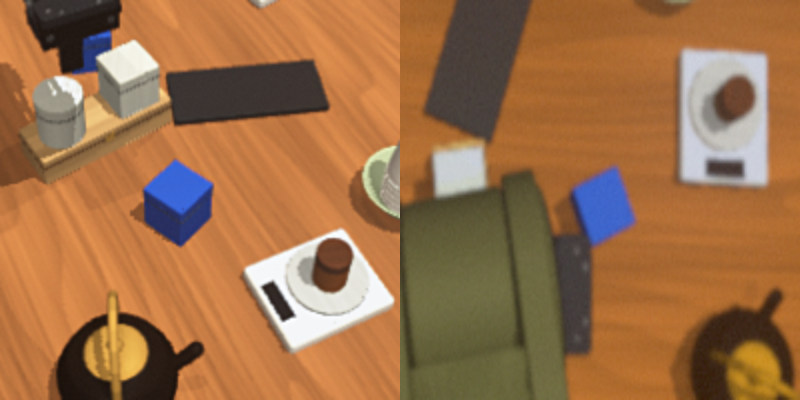

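Run:
```python
from m import *
print(world("top",[(390.75,213.95)],.069), world("top",[(386.6,216.3)],.024))
# refine: ellipse fits
for n,f,bj,bp in(("top","pics/top3.png",(375,195,408,230),(366,194,408,236)),("side","pics/side3.png",(325,295,370,345),(315,300,380,360))):
    H,S,V=prep(f); hs=None
    blob(n+" lid",(S>90)&(H<20)&(V<190),bj,.069,n)
    H,S,V=prep(f"pics/{n}0.png")
    print([ (H[p],S[p],V[p]) for p in ([(216,386),(235,370)] if n=="top" else [(328,345),(338,360),(337,315)])])
    blob(n+" pan",(V<202)&(S<22)&(H<60) if n=="top" else (V<212)&(S<40)&(H<60),bp,.024,n)
```

```text
[[ 0.58322414 -0.27880412  0.069     ]] [[ 0.58482515 -0.28121897  0.024     ]]
top lid mm centre [ 582.6 -277.2] size [29.1 42.6] ang 26.8 circle [array([ 580.7, -278.1]), np.float64(21.3)]
[(np.int64(26), np.int64(9), np.int64(191)), (np.int64(114), np.int64(18), np.int64(213))]
top pan mm centre [ 584.4 -278.4] size [81.7 82.7] ang 40.6 circle [array([ 586.3, -275.4]), np.float64(45.5)]
side lid mm centre [ 577.1 -294.2] size [59.9 32.4] ang 47.7 circle [array([ 577.3, -294.4]), np.float64(30.1)]
[(np.int64(27), np.int64(13), np.int64(217)), (np.int64(25), np.int64(16), np.int64(210)), (np.int64(10), np.int64(70), np.int64(44))]
side pan mm centre [ 519.  -294.6] size [13.3  7.7] ang 59.0 circle [array([ 519. , -294.5]), np.float64(7.4)]
```

The jar stands upright on the pan, within about 2 mm of its middle. Comparing the jar with the kinematics, the top camera reads y about 3 mm high, which I'll correct for. Next is the round tin.

{"name": "play_rows", "arguments": {
  "increments": [
    [[0,0,0.3,0,0,0,1],[0,0,0.6,0,0,0,1],[0,0,0.9,0,0,0,1],[0,0,0.9,0,0,0,1]]
  ]
}}

```text
time: 11.75
position: [0.4166, 0.0035, 0.1586]
tool_rot: [-0.004, -3.135, 0.004]
ft_force: [-0.9, 0.6, 0.7]
grip_width: 1.004
grip_force: 0.0
```

{"name": "play_rows", "arguments": {
  "increments": [
    [[0,0,0.15,0,0,0,1],[0,0,0.3,0,0,0,1],[0,0,0.36,0,0,0,1],[0,0,0.36,0,0,0,1]]
  ]
}}

```text
time: 12.15
position: [0.4191, 0.0046, 0.1261]
tool_rot: [-0.001, -3.141, 0.001]
ft_force: [0.3, -0.2, -1.7]
grip_width: 1.001
grip_force: 0.0
```

{"name": "play_rows", "arguments": {
  "increments": [
    [[0,0,0,0,0,0,0.6],[0,0,0,0,0,0,0.4],[0,0,0,0,0,0,0.3],[0,0,0,0,0,0,0.2],[0,0,0,0,0,0,0],[0,0,0,0,0,0,-1],[0,0,0,0,0,0,-1],[0,0,0,0,0,0,-1]]
  ],
  "squeeze": 15
}}

```text
time: 12.95
position: [0.4189, 0.0054, 0.126]
tool_rot: [-0.0, 3.141, 0.001]
ft_force: [0.5, 0.5, 3.1]
grip_width: 0.619
grip_force: 15.0
```

{"name": "play_rows", "arguments": {
  "increments": [
    [[0,0,-0.1,0,0,0,-1],[0,0,-0.3,0,0,0,-1],[0,0,-0.6,0,0,0,-1],[0,0,-0.9,0,0,0,-1],[0,0,-1,0,0,0,-1],[0,0,-1,0,0,0,-1]]
  ]
}}

```text
time: 13.55
position: [0.4195, 0.005, 0.2269]
tool_rot: [0.0, 3.139, 0.001]
ft_force: [0.2, 0.2, -2.0]
grip_width: 0.617
grip_force: 15.0
```

{"name": "play_rows", "arguments": {
  "increments": [
    [[-0.1,0.15,0,0,0,0,-1],[-0.25,0.5,0,0,0,0,-1],[-0.4,0.8,0,0,0,0,-1],[-0.5,1,0,0,0,0,-1],[-0.5,1,0,0,0,0,-1]]
  ]
}}

```text
time: 14.05
position: [0.4685, 0.1081, 0.2235]
tool_rot: [0.007, -3.139, 0.002]
ft_force: [0.2, -0.1, -1.7]
grip_width: 0.618
grip_force: 15.0
```

{"name": "play_rows", "arguments": {
  "increments": [
    [[-0.1,0.2,0,0,0,0,-1],[-0.25,0.5,0,0,0,0,-1],[-0.4,0.8,0,0,0,0,-1],[-0.5,1,0,0,0,0,-1],[-0.5,1,0,0,0,0,-1]]
  ]
}}

```text
time: 14.55
position: [0.5183, 0.2074, 0.2236]
tool_rot: [0.005, -3.14, 0.002]
ft_force: [-0.5, -0.2, -1.6]
grip_width: 0.617
grip_force: 15.0
```

{"name": "play_rows", "arguments": {
  "increments": [
    [[-0.1,0.2,0,0,0,0,-1],[-0.2,0.5,0,0,0,0,-1],[-0.3,0.7,0,0,0,0,-1],[-0.32,0.79,0,0,0,0,-1],[-0.32,0.79,0,0,0,0,-1],[-0.32,0.79,0,0,0,0,-1]]
  ]
}}

```text
time: 15.15
position: [0.5504, 0.282, 0.2251]
tool_rot: [-0.002, -3.14, 0.003]
ft_force: [-0.4, -0.2, -1.1]
grip_width: 0.617
grip_force: 15.0
```

{"name": "play_rows", "arguments": {
  "increments": [
    [[0,0,0.1,0,0,0,-1],[0,0,0.4,0,0,0,-1],[0,0,0.7,0,0,0,-1],[0,0,0.9,0,0,0,-1],[0,0,1,0,0,0,-1],[0,0,1,0,0,0,-1],[0,0,1,0,0,0,-1]]
  ]
}}

```text
time: 15.85
position: [0.5513, 0.2839, 0.1266]
tool_rot: [0.001, 3.14, 0.001]
ft_force: [0.8, 0.4, -1.4]
grip_width: 0.618
grip_force: 15.0
```

{"name": "play_rows", "arguments": {
  "increments": [
    [[0,0,0.1,0,0,0,-1],[0,0,0.2,0,0,0,-1],[0,0,0.26,0,0,0,-1],[0,0,0.28,0,0,0,-1],[0,0,0.3,0,0,0,-1],[0,0,0.3,0,0,0,-1]]
  ]
}}

```text
time: 16.45
position: [0.5509, 0.2842, 0.0961]
tool_rot: [-0.0, 3.141, 0.001]
ft_force: [-0.2, -0.1, -1.7]
grip_width: 0.615
grip_force: 15.0
```

{"name": "play_rows", "arguments": {
  "increments": [
    [[0,0,0.01,0,0,0,-1],[0,0,0.015,0,0,0,-1],[0,0,0.015,0,0,0,-1]]
  ]
}}

```text
time: 16.75
position: [0.551, 0.2842, 0.096]
tool_rot: [-0.0, 3.141, 0.001]
ft_force: [-3.7, -1.9, 8.3]
grip_width: 0.619
grip_force: 15.0
```

{"name": "play_rows", "arguments": {
  "increments": [
    [[0,0,0,0,0,0,0.35],[0,0,0,0,0,0,0.5],[0,0,0,0,0,0,0.7],[0,0,0,0,0,0,0.9],[0,0,-0.2,0,0,0,1],[0,0,-0.5,0,0,0,1],[0,0,-1,0,0,0,1],[0,0,-1,0,0,0,1]]
  ]
}}

```text
time: 17.55
position: [0.5544, 0.2856, 0.2016]
tool_rot: [0.0, 3.131, 0.01]
ft_force: [0.3, -0.3, 0.1]
grip_width: 0.997
grip_force: 0.0
```

{"name": "play_rows", "arguments": {
  "increments": [
    [[0,0,-0.4,0,0,0,1],[0.05,-0.2,-0.5,0,0,0,1],[0.1,-0.6,-0.5,0,0,0,1],[0.15,-1,-0.5,0,0,0,1],[0.15,-1,-0.5,0,0,0,1]]
  ]
}}

```text
time: 18.05
position: [0.5362, 0.177, 0.2445]
tool_rot: [0.014, 3.141, -0.004]
ft_force: [0.4, -0.7, -0.2]
grip_width: 0.998
grip_force: 0.0
```

{"name": "play_rows", "arguments": {
  "increments": [
    [[0.05,-0.4,0,0,0,0,1],[0.1,-0.8,0,0,0,0,1],[0.15,-1,0,0,0,0,1],[0.15,-1,0,0,0,0,1]]
  ]
}}

```text
time: 18.45
position: [0.5205, 0.0809, 0.2444]
tool_rot: [0.008, 3.141, 0.0]
ft_force: [0.2, -0.6, 0.1]
grip_width: 1.0
grip_force: 0.0
```

{"name": "play_rows", "arguments": {
  "increments": [
    [[0.06,-0.3,0,0,0,-0.03,1],[0.12,-0.6,0,0,0,-0.089,1],[0.14,-0.67,0,0,0,-0.089,1],[0.14,-0.67,0,0,0,-0.089,1],[0.14,-0.67,0,0,0,-0.089,1]]
  ]
}}

```text
time: 18.95
position: [0.5071, 0.0193, 0.2442]
tool_rot: [-0.222, 3.133, 0.002]
ft_force: [0.3, 0.2, -0.0]
grip_width: 1.0
grip_force: 0.0
```

Run:
```python
from m import *
s=ctrl.get_state();print(s["position"],s["tool_rot"],s["time"],s["joint_positions"].round(2))
for n in("top","side"): cv2.imwrite(f"pics/{n}4.png",ctrl.get_image(n)[:,:,::-1])
H,S,V=prep("pics/top4.png")
blob("rtin",(S<80)&(V>90),(145,205,195,252),.07)
a=cv2.imread("pics/side4.png")[140:300,120:320]; b=cv2.imread("pics/top4.png")[180:330,130:330]
cv2.imwrite("pics/c4.png",np.hstack([cv2.resize(a,(400,320)),cv2.resize(b,(400,320))]))
print(proj("side",[[.507,.018,.1],s["position"]-[0,0,.051]])*2-[240,280])
```

```text
[0.50709927 0.0193441  0.2442462 ] [-2.21620432e-01  3.13332241e+00  1.63052110e-03] 18.95 [-0.61  0.04  0.54  1.88 -0.02  1.22  1.65]
rtin mm centre [545.7 278.9] size [64.6 54.6] ang 47.2 circle [array([548.7, 276.9]), np.float64(34.0)]
[[247.13722014 160.60806446]
 [244.01383999  95.53246472]]
```

View pics/c4.png

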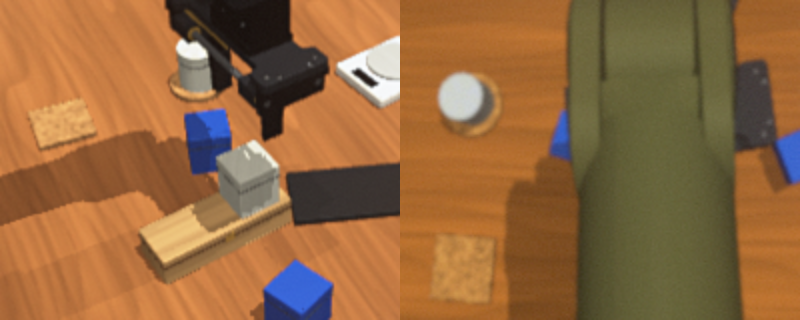

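The round tin stands on its coaster. The square tin's top is at crop (248,161), against (247,161) predicted, so I'm descending on it.

{"name": "play_rows", "arguments": {
  "increments": [
    [[0,0,0.3,0,0,0,1],[0,0,0.6,0,0,0,1],[0,0,0.9,0,0,0,1],[0,0,0.9,0,0,0,1]]
  ]
}}

```text
time: 19.45
position: [0.5041, 0.0183, 0.1506]
tool_rot: [0.221, -3.126, 0.002]
ft_force: [-0.4, -0.3, -0.5]
grip_width: 1.003
grip_force: 0.0
```

{"name": "play_rows", "arguments": {
  "increments": [
    [[0,0,0.15,0,0,0,1],[0,0,0.28,0,0,0,1],[0,0,0.28,0,0,0,1],[0,0,0.28,0,0,0,1]]
  ]
}}

```text
time: 19.85
position: [0.5071, 0.0174, 0.1268]
tool_rot: [-0.22, 3.133, 0.0]
ft_force: [-0.2, 0.2, 0.3]
grip_width: 0.999
grip_force: 0.0
```

{"name": "play_rows", "arguments": {
  "increments": [
    [[0,0,0,0,0,0,0.6],[0,0,0,0,0,0,0.4],[0,0,0,0,0,0,0.3],[0,0,0,0,0,0,0.2],[0,0,0,0,0,0,0],[0,0,0,0,0,0,-1],[0,0,0,0,0,0,-1],[0,0,0,0,0,0,-1]]
  ],
  "squeeze": 15
}}

```text
time: 20.65
position: [0.5068, 0.0176, 0.1264]
tool_rot: [-0.22, 3.134, 0.001]
ft_force: [-0.9, 2.2, 1.7]
grip_width: 0.596
grip_force: 15.0
```

Run:
```python
from m import *
print(world("top",[(162.5,225.9)],.07))
s=ctrl.get_state();print(s["position"],s["tool_rot"],s["time"],s["grip_width"],s["torque"])
print(proj("top",[[.551,.284,.07],[.5495,.287,.07]]), proj("side",[[.551,.284,.07]]))
```

```text
[[0.5471029  0.27637003 0.07      ]]
[0.50678599 0.01757364 0.1264402 ] [-2.19957382e-01  3.13374962e+00  1.03317608e-03] 20.65 0.5957967813355161 [0.46748159 0.23359314 0.00174184]
[[159.5338269  224.27474316]
 [158.28853608 224.86654146]] [[217.8784656  162.21287947]]
```

{"name": "play_rows", "arguments": {
  "increments": [
    [[0,0,-0.1,0,0,0,-1],[0,0,-0.3,0,0,0,-1],[0,0,-0.6,0,0,0.03,-1],[0,0,-0.9,0,0,0.06,-1],[0,0,-1,0,0,0.09,-1],[0,0,-1,0,0,0.09,-1]]
  ]
}}

```text
time: 21.25
position: [0.5078, 0.0166, 0.2284]
tool_rot: [0.003, 3.138, 0.001]
ft_force: [0.8, 0.3, -1.8]
grip_width: 0.596
grip_force: 15.0
```

{"name": "play_rows", "arguments": {
  "increments": [
    [[0.1,0.15,0,0,0,0,-1],[0.25,0.5,0,0,0,0,-1],[0.4,0.8,0,0,0,0,-1],[0.5,1,0,0,0,0,-1],[0.5,1,0,0,0,0,-1]]
  ]
}}

```text
time: 21.75
position: [0.4547, 0.1201, 0.225]
tool_rot: [0.008, -3.139, -0.0]
ft_force: [0.2, -0.4, -2.0]
grip_width: 0.596
grip_force: 15.0
```

{"name": "play_rows", "arguments": {
  "increments": [
    [[0.1,0.2,0,0,0,0,-1],[0.25,0.5,0,0,0,0,-1],[0.4,0.8,0,0,0,0,-1],[0.5,1,0,0,0,0.036,-1],[0.5,1,0,0,0,0.036,-1],[0.5,1,0,0,0,0.036,-1]]
  ]
}}

```text
time: 22.35
position: [0.4072, 0.2163, 0.2255]
tool_rot: [-0.089, -3.14, 0.003]
ft_force: [-0.5, -0.5, -2.6]
grip_width: 0.597
grip_force: 15.0
```

Run:
```python
from m import *
s=ctrl.get_state();print(s["position"],s["tool_rot"],s["time"],s["grip_width"],s["joint_positions"].round(2))
for n in("top","side"): cv2.imwrite(f"pics/{n}5.png",ctrl.get_image(n)[:,:,::-1])
a=cv2.imread("pics/side5.png")[130:280,120:320]; b=cv2.imread("pics/top5.png")[190:340,100:300]
a=cv2.resize(a,(400,300),interpolation=cv2.INTER_CUBIC);b=cv2.resize(b,(400,300),interpolation=cv2.INTER_CUBIC)
def draw(im,n,o,X,col):
    q=((proj(n,X)-o)*2).round().astype(int); cv2.polylines(im,[q.reshape(-1,1,2)],True,col,1)
th=np.linspace(0,2*np.pi,60)
def circ(x,y,z,r): return np.c_[x+r*np.cos(th),y+r*np.sin(th),0*th+z]
for im,n,o in((a,"side",(120,130)),(b,"top",(100,190))):
    draw(im,n,o,circ(.551,.2842,.07,.0275),(0,0,255))
    draw(im,n,o,circ(.551,.2842,.01,.039),(0,255,0))
cv2.imwrite("pics/c5.png",np.hstack([a,b]))
```

```text
[0.40718115 0.21629741 0.22550213] [-8.94511315e-02 -3.13981051e+00  2.89189961e-03] 22.35 0.5966221720240389 [-0.86 -0.04  0.31  2.    0.02  1.19  0.95]
```

View pics/c5.png

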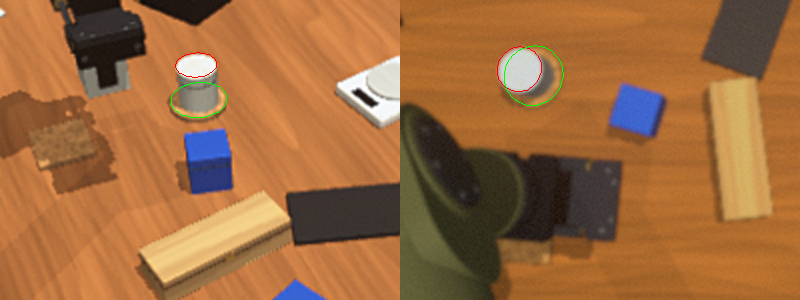

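The round tin and its coaster match the overlays in both views to within about 2 mm. Before setting the square tin down, I'll overlay the square coaster, slate and box estimates.

Run:
```python
from m import *
H,S,V=prep("pics/top5.png")
for th in(150,160): blob("box",(S<th)&(V>150),(245,220,297,305),.04)
H,S,V=prep("pics/side5.png")
print([(int(H[p]),int(S[p]),int(V[p])) for p in((245,220),(255,190),(232,238))])
def rect(x,y,z,a,l,w):
    a=np.radians(a);c,s=np.cos(a),np.sin(a)
    return [[x+c*i*l/2-s*j*w/2,y+s*i*l/2+c*j*w/2,z] for i,j in((1,1),(1,-1),(-1,-1),(-1,1))]
def panel(f,n,x0,y0,w,h,Xs,k):
    im=cv2.resize(cv2.imread(f)[y0:y0+h,x0:x0+w],None,fx=k,fy=k,interpolation=cv2.INTER_CUBIC)
    for X in Xs: cv2.polylines(im,[(((proj(n,X)-[x0,y0]+.5)*k-.5)*8).round().astype(int).reshape(-1,1,2)],True,(0,255,0),1,shift=3)
    return im
sc=rect(.3546,.285,.01,-3.2,.076,.076); sl=rect(.6527,-.006,.01,-19.4,.19,.084); bx=rect(.463,.0106,.04,8,.17,.06)
A=np.hstack([panel("pics/side0.png","side",120,170,80,60,[sc],5),panel("pics/top0.png","top",125,276,80,60,[sc],5)])
B=np.hstack([panel("pics/side5.png","side",180,200,180,90,[bx,sl],400/180),panel("pics/top5.png","top",230,150,90,160,[bx,sl],2)[:200] if 0 else cv2.resize(panel("pics/top5.png","top",200,145,150,170,[bx,sl],4),(265,300))[:200].copy() if 0 else np.zeros((200,400,3),np.uint8)])
T=panel("pics/top5.png","top",230,145,80,165,[bx,sl],3)   # 240x495
side=panel("pics/side5.png","side",180,200,180,82,[bx,sl],3) # 540x246
small=np.hstack([panel("pics/side0.png","side",120,170,67,60,[sc],4),panel("pics/top0.png","top",128,276,68,60,[sc],4)])
left=np.vstack([side,small]); L=np.zeros((495,540,3),np.uint8); L[:left.shape[0],:left.shape[1]]=left[:495]
cv2.imwrite("pics/c6.png",np.hstack([L,T]))
```

```text
box mm centre [461.8  15.3] size [168.2  57. ] ang 7.2 circle [array([462.8,  13.2]), np.float64(85.8)]
box mm centre [461.6  14.7] size [170.3  60.5] ang 7.3 circle [array([461.6,  16.1]), np.float64(87.5)]
[(18, 125, 233), (17, 137, 214), (17, 129, 223)]
```

View pics/c6.png

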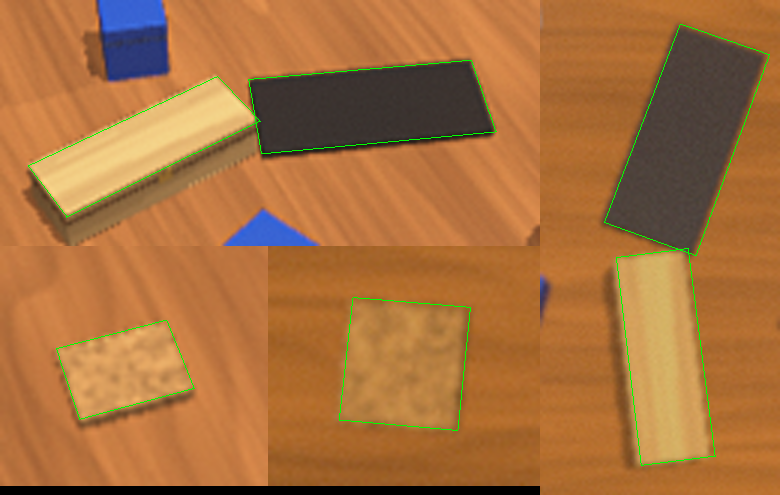

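The overlays fit in both views, so I'm placing the square tin.

{"name": "play_rows", "arguments": {
  "increments": [
    [[0.1,0.1,0,0,0,0,-1],[0.3,0.35,0,0,0,0,-1],[0.46,0.55,0,0,0,0,-1],[0.56,0.65,0,0,0,0,-1],[0.56,0.65,0,0,0,0,-1],[0.56,0.65,0,0,0,0,-1]]
  ]
}}

```text
time: 23.05
position: [0.3559, 0.2842, 0.2261]
tool_rot: [0.093, 3.14, -0.001]
ft_force: [0.3, -1.1, -1.6]
grip_width: 0.597
grip_force: 15.0
```

{"name": "play_rows", "arguments": {
  "increments": [
    [[0,0,0.1,0,0,0,-1],[0,0,0.4,0,0,0,-1],[0,0,0.7,0,0,0,-1],[0,0,0.9,0,0,0,-1],[0,0,1,0,0,0,-1],[0,0,1,0,0,0,-1],[0,0,1,0,0,0,-1]]
  ]
}}

```text
time: 23.75
position: [0.3556, 0.2854, 0.1268]
tool_rot: [0.092, 3.139, 0.001]
ft_force: [-0.0, 0.3, -1.3]
grip_width: 0.598
grip_force: 15.0
```

{"name": "play_rows", "arguments": {
  "increments": [
    [[0.01,0,0.1,0,0,0,-1],[0.01,0,0.2,0,0,0,-1],[0.01,0,0.25,0,0,0,-1],[0.01,0,0.28,0,0,0,-1],[0.01,0,0.29,0,0,0,-1],[0.01,0,0.3,0,0,0,-1],[0.01,0,0.305,0,0,0,-1],[0.01,0,0.305,0,0,0,-1]]
  ]
}}

```text
time: 24.55
position: [0.354, 0.2856, 0.0964]
tool_rot: [0.091, 3.14, 0.001]
ft_force: [-1.9, -2.2, 4.8]
grip_width: 0.598
grip_force: 15.0
```

{"name": "play_rows", "arguments": {
  "increments": [
    [[0,0,0,0,0,0,0.3],[0,0,0,0,0,0,0.5],[0,0,0,0,0,0,0.7],[0,0,0,0,0,0,0.9],[0,0,-0.2,0,0,0,1],[0,0,-0.5,0,0,0,1],[0,0,-1,0,0,-0.036,1],[0,0,-1,0,0,-0.036,1]]
  ]
}}

```text
time: 25.35
position: [0.3568, 0.288, 0.2019]
tool_rot: [0.001, 3.133, 0.014]
ft_force: [0.6, 0.5, 0.6]
grip_width: 0.994
grip_force: 0.0
```

{"name": "play_rows", "arguments": {
  "increments": [
    [[-0.1,-0.3,0,0,0,0,1],[-0.25,-0.7,0,0,0,0,1],[-0.4,-1,0,0,0,0,1],[-0.4,-1,0,0,0,0,1]]
  ]
}}

```text
time: 25.75
position: [0.3956, 0.1812, 0.1957]
tool_rot: [0.014, 3.141, -0.001]
ft_force: [-0.2, 0.8, 0.0]
grip_width: 1.002
grip_force: 0.0
```

{"name": "play_rows", "arguments": {
  "increments": [
    [[-0.1,-0.4,0,0,0,0,1],[-0.25,-0.8,0,0,0,0,1],[-0.4,-1,0,0,0,0,1],[-0.4,-1,0,0,0,0,1]]
  ]
}}

```text
time: 26.15
position: [0.4351, 0.0827, 0.1959]
tool_rot: [0.011, 3.14, -0.001]
ft_force: [0.1, -0.2, 0.6]
grip_width: 1.0
grip_force: 0.0
```

{"name": "play_rows", "arguments": {
  "increments": [
    [[-0.1,-0.4,0,0,0,-0.04,1],[-0.25,-0.7,0,0,0,-0.084,1],[-0.29,-0.75,0,0,0,-0.084,1],[-0.29,-0.75,0,0,0,-0.084,1],[-0.29,-0.75,0,0,0,-0.084,1]]
  ]
}}

```text
time: 26.65
position: [0.462, 0.0122, 0.1954]
tool_rot: [0.207, -3.134, -0.001]
ft_force: [-0.3, -0.5, -0.0]
grip_width: 1.0
grip_force: 0.0
```

{"name": "play_rows", "arguments": {
  "increments": [
    [[-0.01,0,0.3,0,0,0,1],[-0.01,0,0.6,0,0,0,1],[-0.01,0,0.8,0,0,0,1],[-0.01,0,0.8,0,0,0,1],[-0.01,0,0.8,0,0,0,1]]
  ]
}}

```text
time: 27.15
position: [0.4633, 0.0117, 0.116]
tool_rot: [0.208, -3.134, -0.0]
ft_force: [-0.2, -0.5, 1.2]
grip_width: 0.999
grip_force: 0.0
```

{"name": "play_rows", "arguments": {
  "increments": [
    [[0,0,0.15,0,0,0,1],[0,0,0.3,0,0,0,1],[0,0,0.37,0,0,0,1],[0,0,0.37,0,0,0,1]]
  ]
}}

```text
time: 27.55
position: [0.4635, 0.0109, 0.079]
tool_rot: [0.206, -3.135, -0.0]
ft_force: [0.3, -0.4, 0.1]
grip_width: 1.001
grip_force: 0.0
```

{"name": "play_rows", "arguments": {
  "increments": [
    [[0,0,0,0,0,0,0.7],[0,0,0,0,0,0,0.5],[0,0,0,0,0,0,0.4],[0,0,0,0,0,0,0.3],[0,0,0,0,0,0,0],[0,0,0,0,0,0,-1],[0,0,0,0,0,0,-1],[0,0,0,0,0,0,-1]]
  ],
  "squeeze": 25
}}

```text
time: 28.35
position: [0.4639, 0.0114, 0.0793]
tool_rot: [-0.205, 3.134, 0.002]
ft_force: [-1.2, 4.4, 5.5]
grip_width: 0.688
grip_force: 25.0
```

{"name": "play_rows", "arguments": {
  "increments": [
    [[0,0,-0.05,0,0,0,-1],[0,0,-0.2,0,0,0,-1],[0,0,-0.4,0,0,0,-1],[0,0,-0.6,0,0,0.02,-1],[0,0,-0.75,0,0,0.05,-1],[0,0,-0.8,0,0,0.083,-1],[0,0,-0.8,0,0,0.083,-1]]
  ]
}}

```text
time: 29.05
position: [0.4633, 0.0096, 0.1589]
tool_rot: [0.001, 3.141, -0.001]
ft_force: [0.0, -0.2, -4.1]
grip_width: 0.689
grip_force: 25.0
```

{"name": "play_rows", "arguments": {
  "increments": [
    [[-0.1,0,0,0,0,0,-1],[-0.3,-0.02,0,0,0,0,-1],[-0.6,-0.05,0,0,0,0,-1],[-0.8,-0.07,0,0,0,0,-1],[-0.94,-0.09,0,0,0,0,-1],[-0.94,-0.09,0,0,0,0,-1]]
  ]
}}

```text
time: 29.65
position: [0.5591, 0.0007, 0.1575]
tool_rot: [0.001, -3.141, 0.004]
ft_force: [-0.2, -0.8, -3.2]
grip_width: 0.686
grip_force: 25.0
```

{"name": "play_rows", "arguments": {
  "increments": [
    [[-0.1,0,0,0,0,0.03,-1],[-0.3,-0.02,0,0,0,0.08,-1],[-0.5,-0.05,0,0,0,0.13,-1],[-0.7,-0.07,0,0,0,0.17,-1],[-0.9,-0.09,0,0,0,0.2,-1],[-0.94,-0.09,0,0,0,0.215,-1],[-0.94,-0.09,0,0,0,0.215,-1],[-0.94,-0.09,0,0,0,0.215,-1]]
  ]
}}

```text
time: 30.45
position: [0.6502, -0.0075, 0.158]
tool_rot: [-0.526, -3.095, 0.001]
ft_force: [-1.1, 0.4, -3.8]
grip_width: 0.691
grip_force: 25.0
```

Run:
```python
from m import *
s=ctrl.get_state();p=s["position"];r=s["tool_rot"];print(p,r,s["time"],s["grip_width"],s["joint_positions"].round(2))
R=cv2.Rodrigues(r)[0]; print("ydir",np.degrees(np.arctan2(R[1,1],R[0,1]))%180,"tool shift",R.T@(np.array([.6527,-.006,.0893])-p))
for n in("top","side"): cv2.imwrite(f"pics/{n}7.png",ctrl.get_image(n)[:,:,::-1])
k=3
def rect(x,y,z,a,l,w):
    a=np.radians(a);c,s=np.cos(a),np.sin(a)
    return [[x+c*i*l/2-s*j*w/2,y+s*i*l/2+c*j*w/2,z] for i,j in((1,1),(1,-1),(-1,-1),(-1,1))]
def panel(f,n,x0,y0,w,h,Xs,k):
    im=cv2.resize(cv2.imread(f)[y0:y0+h,x0:x0+w],None,fx=k,fy=k,interpolation=cv2.INTER_CUBIC)
    for X in Xs: cv2.polylines(im,[(((proj(n,X)-[x0,y0]+.5)*k-.5)*8).round().astype(int).reshape(-1,1,2)],True,(0,255,0),1,shift=3)
    return im
th=np.linspace(0,2*np.pi,60)[:,None]
z=p[2]-.0793
a=np.degrees(np.arctan2(R[1,1],R[0,1]))-90
X=[rect(p[0],p[1],z+.04,a,.17,.06),rect(p[0],p[1],z,a,.17,.06)]
sq=[rect(.354,.2856,.07,-3.3,.053,.053),rect(.3546,.285,.01,-3.2,.076,.076)]
A=panel("pics/side7.png","side",230,140,160,130,X,3)
B=np.vstack([panel("pics/side7.png","side",120,150,75,75,sq,3),panel("pics/top7.png","top",125,272,75,55,sq,3)])
cv2.imwrite("pics/c7.png",np.hstack([A,B]))
```

```text
[ 0.65020464 -0.00750997  0.15797772] [-5.26068318e-01 -3.09488542e+00  6.00622551e-04] 30.45 0.6913472168015757 [-0.52  0.48  0.65  1.62 -0.31  1.15  1.43]
ydir 70.70619647213739 tool shift [-0.00200863  0.00230221  0.0686717 ]
```

View pics/c7.png

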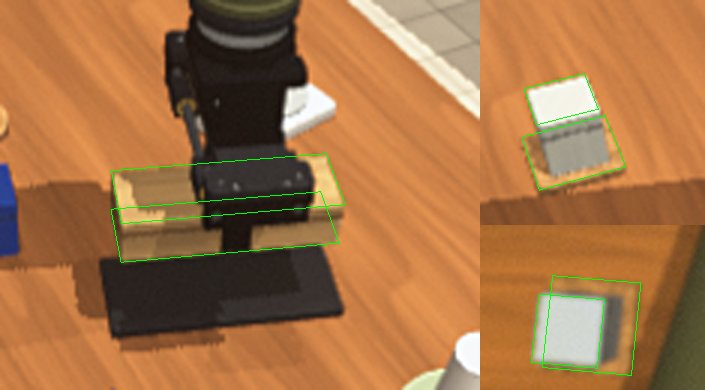

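The box is level in the grip, and the square tin sits centred and square on its coaster in both views. Lowering the box onto the slate.

{"name": "play_rows", "arguments": {
  "increments": [
    [[-0.01,0.02,0.1,0,0,0,-1],[-0.02,0.02,0.25,0,0,0,-1],[-0.02,0.02,0.4,0,0,0,-1],[-0.02,0.02,0.5,0,0,0,-1],[-0.02,0.02,0.6,0,0,0,-1],[-0.02,0.02,0.65,0,0,0,-1],[-0.02,0.02,0.65,0,0,0,-1],[-0.02,0.02,0.65,0,0,0,-1]]
  ]
}}

```text
time: 31.35
position: [0.6544, -0.0064, 0.0941]
tool_rot: [0.528, 3.096, 0.0]
ft_force: [0.4, -0.5, -4.4]
grip_width: 0.687
grip_force: 25.0
```

{"name": "play_rows", "arguments": {
  "increments": [
    [[0,0,0.01,0,0,0,-1],[0,0,0.02,0,0,0,-1],[0,0,0.03,0,0,0,-1],[0,0,0.035,0,0,0,-1],[0,0,0.035,0,0,0,-1]]
  ]
}}

```text
time: 31.85
position: [0.654, -0.0062, 0.0902]
tool_rot: [-0.528, -3.097, -0.0]
ft_force: [-0.6, -0.2, -4.4]
grip_width: 0.685
grip_force: 25.0
```

{"name": "play_rows", "arguments": {
  "increments": [
    [[0.01,0,0,0,0,0,-1],[0.01,0,0.005,0,0,0,-1],[0.01,0,0.01,0,0,0,-1],[0.01,0,0.015,0,0,0,-1],[0.01,0,0.015,0,0,0,-1]]
  ]
}}

```text
time: 32.35
position: [0.6531, -0.0059, 0.0894]
tool_rot: [-0.528, -3.097, -0.001]
ft_force: [-3.5, -0.7, 2.4]
grip_width: 0.692
grip_force: 25.0
```

Contact. Now I'll release, rise, and move back out of the camera's view.

{"name": "play_rows", "arguments": {
  "increments": [
    [[0,0,0,0,0,0,0.45],[0,0,0,0,0,0,0.6],[0,0,0,0,0,0,0.8],[0,0,0,0,0,0,1],[0,0,-0.2,0,0,0,1],[0,0,-0.5,0,0,0,1],[0,0,-1,0,0,0,1],[0,0,-1,0,0,0,1]]
  ]
}}

```text
time: 33.15
position: [0.657, -0.0068, 0.1962]
tool_rot: [0.526, 3.085, 0.004]
ft_force: [0.8, -0.4, 0.1]
grip_width: 0.999
grip_force: 0.0
```

{"name": "play_rows", "arguments": {
  "increments": [
    [[0.2,0,-0.4,0,0,0,1],[0.5,0,-0.6,0,0,0,1],[0.9,0.1,-0.6,0,0,0,1],[0.9,0.1,-0.6,0,0,0,1]]
  ]
}}

```text
time: 33.55
position: [0.5683, 0.0368, 0.2487]
tool_rot: [-0.52, -3.095, -0.007]
ft_force: [-0.6, 0.6, -0.5]
grip_width: 1.0
grip_force: 0.0
```

{"name": "play_rows", "arguments": {
  "increments": [
    [[0.3,0.2,0,0,0,0,1],[0.7,0.5,0,0,0,0,1],[0.9,0.6,0,0,0,0,1],[0.9,0.6,0,0,0,0,1],[0.9,0.6,0,0,0,0,1]]
  ]
}}

```text
time: 34.05
position: [0.5067, 0.1196, 0.2488]
tool_rot: [0.526, 3.096, 0.0]
ft_force: [0.5, -0.2, -0.9]
grip_width: 0.999
grip_force: 0.0
```

Run:
```python
from m import *
s=ctrl.get_state();print(s["position"],s["time"])
for n in("top","side"): cv2.imwrite(f"pics/{n}8.png",ctrl.get_image(n)[:,:,::-1])
def rect(x,y,z,a,l,w):
    a=np.radians(a);c,s=np.cos(a),np.sin(a)
    return [[x+c*i*l/2-s*j*w/2,y+s*i*l/2+c*j*w/2,z] for i,j in((1,1),(1,-1),(-1,-1),(-1,1))]
th=np.linspace(0,2*np.pi,60)
def circ(x,y,z,r): return np.c_[x+r*np.cos(th),y+r*np.sin(th),0*th+z]
X=[rect(.6527,-.006,.05,-19.4,.17,.06),rect(.6527,-.006,.01,-19.4,.19,.084),rect(.3546,.285,.07,-3.2,.053,.053),circ(.551,.2842,.07,.0275),circ(.551,.2842,.01,.039),circ(.586,-.282,.069,.0185),circ(.586,-.282,.024,.042)]
def panel(n,x0,y0,w,h,k):
    im=cv2.resize(cv2.imread(f"pics/{n}8.png")[y0:y0+h,x0:x0+w],None,fx=k,fy=k,interpolation=cv2.INTER_CUBIC)
    for Y in X: cv2.polylines(im,[(((proj(n,Y)-[x0,y0]+.5)*k-.5)*8).round().astype(int).reshape(-1,1,2)],True,(0,255,0),1,shift=3)
    return im
cv2.imwrite("pics/c8.png",panel("side",120,140,270,230,2.6)[:598])
cv2.imwrite("pics/c9.png",panel("top",135,120,280,200,2.8))
```

```text
[0.5067452  0.11962433 0.2487624 ] 34.05
```

View pics/c8.png

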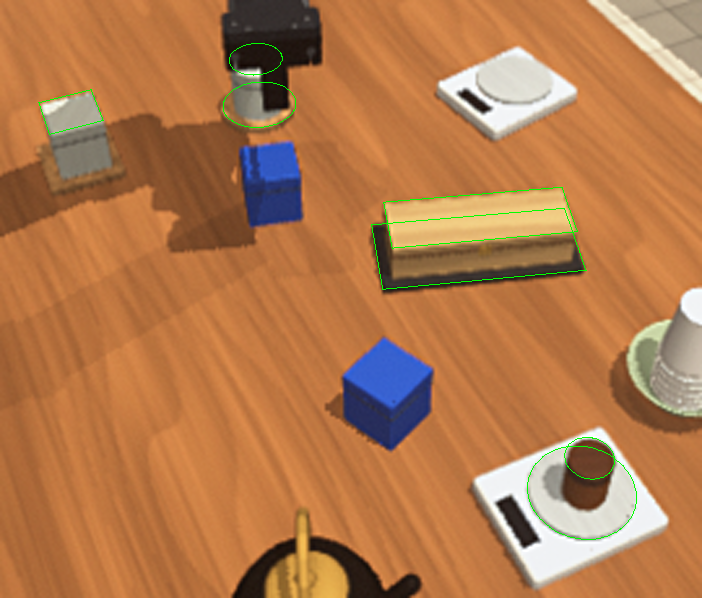

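View pics/c9.png

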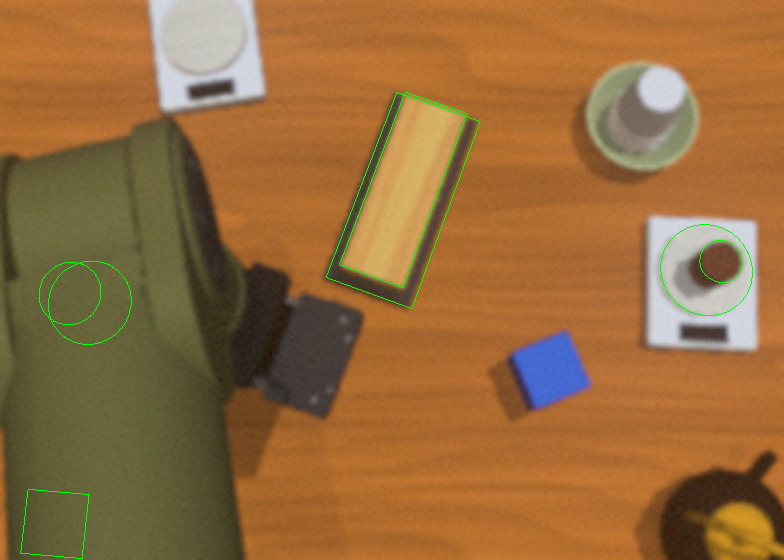

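Side and top views: the box is in line and centred on the slate, at (405,190) in the top crop. The jar is mid-pan at (720,262), the square tin is on its coaster at (80,140) in the side crop, and the round tin is on its own at (258,105). The bystanders have not moved and the arm is clear.

```bash
python3 -c "
from bench import ctrl
print(ctrl.close_job())"
```

```text
the job is handed in; nothing more can be done
None
```

I've handed the job in: jar, round tin, square tin and tea box were set down in that order, each upright and within about 2 mm of the middle of its place in the camera views; the kettle, bowl and blue look-alikes were left alone, and it took about 34 s.

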